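# Jog the ink mill: plug in the interlock and hold the dead-man lever

### The arm

A 6-joint arm with a two-finger parallel gripper is mounted at the origin on the work surface. World frame = base frame: x ahead of the robot, y to its left, z up, the work surface at z = 0. Lengths are in m, angles in rad, forces in N, time in s.
With the tool pointing down it reaches from about 0.275 to 0.725 m from the base axis. Payload 5.6 kg.
Tool frame: the origin (TCP) lies midway between the tips of the shut fingers; the grasp point (between the pads) lies 19 mm behind it; z points along the fingers, y is the line along which they close (so a half turn about z gives the same grasp; the last joint's range is limited). The gripper opens to 85 mm and grips with 20 to 120 N. Pads are 22 mm wide; open, the fingers measure 114 mm over their backs; the gripper's body (76 mm by 85 mm) begins 54 mm behind the grasp point. The pads swing forward as they close: fully open they stand 13 mm farther back than shut.
Start: joints at [1.456, 0.255, 0.108, 0, -1.424, -0.285], TCP at [0.214, 0.507, 0.231] pointing down, gripper open.
Joint ranges: [-2.95, 2.95], [-1.21, 1.97], [-1.09, 1.5], [-2.87, 1.71], [-2.94, -0.07], [-3.05, 3.05]. Speed limits (rad/s): [2.57, 2.57, 3.14, 3.14, 3.14, 3.14].

### API

Orientations are given as a rotation vector (axis times angle).
In Python, from bench import ctrl gives the robot as it stands. The module is installed in compiled form; this text tells all that it offers.
- The arm moves only by the tool drive_tool, never from a script. Its argument "targets" is a list of rows, each a list of 5 numbers: the shift along the tool's x, y, z in units of 30 mm (1.0 is 30 mm), then the turn about the tool's z in units of 5 degrees (1.0 is 5 degrees), then the opening, from 0 (shut) to 1 (fully open). A call has 1 to 20 rows; each row shifts and turns the commanded pose from where the row before left it, along the tool's axes as they then stand; what a row does not reach is not made up. A row lasts 1/10 s, in which the tool goes at most 50 mm and 8.59 degrees, less where a joint would pass 70% of its speed; a pose out of reach is approached as far as the arm can. A call is refused whole if a number of a shift passes 1 or a number of a turn 1, either way. A call with a gripper value outside its range is refused whole. The fingers move at their own pace and stop on an object; "newtons" is the grip in N (left out, the last holds). Time passes only in rows, so rows that do not move let the fingers close. It gives the time, the measured TCP pose, the force, the opening and the grip force at its end, in the units of the state.
- ctrl.sense(): the state, without advancing time (a new reading comes with each control period).
- ctrl.grab_frame(name): name is "scene" or "top" or "wrist"; returns a dict with "img" (400x640x3 uint8, blue, green, red), "camera_matrix" (3x3 intrinsics, pixels), "xyz" and "orientation" of the camera in the world; the wrist camera has in their place "tool_from_camera" (4x4, takes a point from camera to tool coordinates, whose origin is the TCP and whose axes are the flange's). Camera axes: x right, y down, z forward; pixel columns grow to the right and rows downward; lengths in m; the calibration is good to about 2 mm. A picture is of the moment at which its call begins: read the wrist's pose just before it. There is no depth.
- ctrl.hand_in(): hands the job in; it is judged then, once.
Trained networks look in a picture, given as the dict that the camera call returned (one of the last four; its "shot" number tells which), for a name from the list of things; names that differ only in an ending like _2 or _b are one class to them, and where a whole thing is asked for, a point or a joint stands for the part that bears it (a point fixed in the world has none). Each returns a list of dicts, best first, with "score" (0 to 1); they miss things now and then, are a little off and sometimes report something else, mostly with a low value. They report only what shows in the picture. A call takes as long as a camera call. They do not tell look-alikes from the thing itself.
- ctrl.spot_in(picture, thing): "point" ([x, y, z] in m, in world coordinates, good to about 4 mm: the middle of the surface that is visible of it).
- ctrl.masks_of(picture, thing): "mask" (400x640 bool, what is visible of it).
- ctrl.tip_of(picture, thing): "point" ([x, y, z] in m, in world coordinates, good to about 4 mm: a listed point, or the origin of a listed thing).
The state is a dict: "t": time; "joint_pos": joint angles; "qvel": joint speeds; "tau": joint torques, N m; "ee_pos": TCP position; "eef_rot": TCP orientation; "force": force on the tool from outside, world axes, zero at the start; "wrist_torque": the same for the moment, N m; "grip_width": finger opening in m; "gripper_force": force on a finger pad.
Only numpy, scipy, OpenCV 4.12 (cv2) and the standard library are available. Lean on these libraries where they do the work, as an engineer would, in place of code of your own. Each camera call takes 0.05 s, during which the arm holds its last target. There are 200 camera calls.

### The job

Get the ink mill ready to turn slowly for its wash-up: pick up the orange interlock plug from the bench, push it straight down into the black socket on the mill's control deck until it is fully home, and let go of it. Then press the black pad of the yellow dead-man lever down to its middle position, where the lever lies level with its grey side guards (never squeeze it on through towards the deck, and do not press it before the plug is in), keep it there for two seconds and finish while still holding it there. Leave the ink tin, the jar and the ink knife where they are.

Things in the scene. Friction and masses are not known exactly. Their poses are not given: they have to be found in the camera images.
- mill: Blue bench three-roll ink mill, fixed, base 300 x 440 mm. Origin on the bench under the centre of its aluminium control deck (270 x 186 mm, 100 mm high); x away from the robot, y left towards the rolls, which start 100 mm left of the origin and rise to 233 mm. On the deck (mm): socket at x 0, y 45; lever hinge at x 30, y -50; red stop 34 tall at x 105, y -55; dial 18 tall at x 105, y 45.
- socket_mouth (a point): Centre of the mouth of the plug socket, 126 mm above the bench: a black block 64 (x) x 46 (y) x 26 mm on the deck, with a rectangular hole 39 (along mill x) x 25 (along mill y) mm, 21 mm deep. Axes are the mill's.
- plug: Orange plug standing on the bench, 64 mm tall, about 90 g; origin at the centre of its underside, z up. Black contact block 36 (x) x 22 (y) mm up to 18 mm (lowest 6 mm tapers to 30 x 16); orange hood 46 (x) x 30 (y) mm from 18 to 62 mm: grasp its 30 mm. Long side along the socket's long side, either way round. Fully home the hood rests on the socket, origin 18 mm below the mouth.
- lever_pad: Black ribbed rubber pad, 36 x 38 mm, on the free, robot-side end of the yellow dead-man lever, 86 mm from its hinge; origin at the centre of its top face, z out of that face. About 160 mm above the bench and tilted when released; level and 143 mm in the middle position; 130 mm at the panic stop. Press it straight down with closed fingertips.
- run_lever (a joint): Dead-man lever, first stage (rad): 0 released (raised), 0.20 the middle, where its yellow top face is level with the top edges of the grey guards beside it (these end 55 mm from the hinge; the pad's top is 4 mm above the yellow face). Sprung: about 2 N at the pad to start, 6 N at 0.20. Held in the middle means above 0.15 here and below 0.05 on trip_cam.
- trip_cam (a joint): Second (panic) stage of the same lever, same hinge (rad): 0 until the pad is pushed with over about 11 N at the middle, a clear step in resistance; then the lever sinks below level, to 0.15 at about 16 N. Below 0.05 while held; above 0.09 is squeezed through. Springs back.
- ink_tin: Ink tin, steel with red band and lid, 86 mm diameter, 56 mm tall, on the bench; origin at the centre of its underside. Leave alone.
- jar: Amber glass jar with black cap, 64 mm diameter, 85 mm tall, on the bench; origin at the centre of its underside. Leave alone.
- ink_knife: Ink knife with steel blade and dark wooden handle, 200 mm long, 14 mm thick, lying on the bench; origin on the bench at its middle, x along it towards the blade. Leave alone.
Things that resemble listed ones, but are neither listed nor needed, are in the scene too. Several things have the shape of the plug; the one meant has the colours described above.

How it is judged:
By the outcome, as a careful person would: the job done as asked, in the order asked, and still so for the second after the job is handed in, while the arm keeps its last pose, push and grip.
It also fails if it takes over 51 s, if anything falls off the work surface, if the arm or the gripper's body presses on something with over 40 N, if the wrist force passes 120 N, or if a joint passes its speed limit or range.

## Working session

There is one attempt and no reset: what is moved stays moved. The work goes in short steps, Python scripts to look and compute and a tool call to move; the robot and the scene stay as the last step left them, time stands still between calls to the robot, and variables do not carry over. Pictures are saved under pics/ and viewed, at most 10 in all, crops included, and the job is handed in when it is done.

Besides the shell and the picture viewer there is one more tool, called after ">>>" as a command line: name --pt "numbers of a row" for each row, then --argument value for the rest. drive_tool: Moves the arm, as the interface text tells. Its arguments: {"type":"object","properties":{"targets":{"type":"array","items":{"type":"array","items":{"type":"number"}}},"newtons":{"type":"number"}},"required":["targets"]}

```bash
mkdir -p pics
cat > h.py <<'E'
import numpy as np, cv2
from bench import ctrl
from scipy.spatial.transform import Rotation as R
def cam(f,s=None):
    K=np.array(f["camera_matrix"])
    if "tool_from_camera" in f:
        T=np.array(f["tool_from_camera"]); Rt=R.from_rotvec(s["eef_rot"]).as_matrix()
        return K,Rt@T[:3,:3],Rt@T[:3,3]+np.array(s["ee_pos"])
    o=np.array(f["orientation"]); 
    Rm=o if o.shape==(3,3) else R.from_rotvec(o).as_matrix() if o.size==3 else None
    return K,Rm,np.array(f["xyz"])
def ray(c,uv):
    K,Rm,p=c; d=Rm@np.linalg.inv(K)@np.array([uv[0],uv[1],1.]); return p,d/np.linalg.norm(d)
def atz(c,uv,z):
    p,d=ray(c,uv); return p+d*(z-p[2])/d[2]
def proj(c,X):
    K,Rm,p=c; q=K@(Rm.T@(np.array(X)-p)); return q[:2]/q[2]
def tri(obs):
    A=np.zeros((3,3));b=np.zeros(3)
    for c,uv in obs:
        p,d=ray(c,uv);M=np.eye(3)-np.outer(d,d);A+=M;b+=M@p
    X=np.linalg.solve(A,b);return X,[proj(c,X)-uv for c,uv in obs]
E
python3 - <<'E'
from h import *
np.set_printoptions(precision=4,suppress=True)
s=ctrl.sense();print({k:np.round(v,3) for k,v in s.items()})
ims=[]
for n in ["scene","top"]:
    f=ctrl.grab_frame(n);print(n,f["orientation"],f["xyz"],f["camera_matrix"]);cv2.imwrite(f"pics/{n}0.png",f["img"])
    for t in ["mill","socket_mouth","plug","lever_pad","ink_tin","jar","ink_knife"]:
        print(t,[(np.round(d["point"],3),round(d["score"],2)) for d in ctrl.tip_of(f,t)])
    for t in ["plug"]:
        for d in ctrl.masks_of(f,t):
            m=d["mask"];ys,xs=np.nonzero(m);print("mask",xs.mean(),ys.mean(),m.sum(),d["score"],f["img"][m].mean(0))
E
```

```text
{'t': np.float64(0.0), 'joint_pos': array([ 1.456,  0.256,  0.107, -0.   , -1.424, -0.285]), 'qvel': array([-0.001,  0.   , -0.001,  0.001,  0.   , -0.   ]), 'tau': array([  0.   , -38.663,  23.794,   5.365,  -0.006,  -0.   ]), 'ee_pos': array([0.214, 0.506, 0.23 ]), 'eef_rot': array([ 3.077, -0.624, -0.   ]), 'force': array([ 0.421, -0.04 , -0.024]), 'wrist_torque': array([ 0.014,  0.004, -0.012]), 'gripper_force': np.float64(0.0), 'grip_width': np.float64(0.085)}
scene [-2.085  -0.6712  0.3853] [ 1.0655 -0.9184  0.7727] [[500.362    0.     327.8952]
 [  0.     500.362  198.9002]
 [  0.       0.       1.    ]]
mill [(array([ 0.584,  0.108, -0.002]), 0.69)]
socket_mouth [(array([0.583, 0.155, 0.128]), 0.8)]
plug [(array([ 0.514, -0.336, -0.   ]), 0.98), (array([ 0.417, -0.3  ,  0.003]), 0.87), (array([ 0.331, -0.322, -0.002]), 0.79)]
lever_pad [(array([0.536, 0.048, 0.164]), 0.6)]
ink_tin [(array([ 0.588, -0.208, -0.003]), 0.95)]
jar [(array([ 0.442, -0.204, -0.004]), 0.6)]
ink_knife [(array([ 0.473, -0.443,  0.001]), 0.77)]
mask 231.87469287469287 240.73955773955774 407 0.88 [ 92.65
[... 211 characters left out ...]
.2322 -0.1308  1.3845] [[492.8618   0.     318.3304]
 [  0.     492.8618 206.0085]
 [  0.       0.       1.    ]]
mill [(array([0.586, 0.104, 0.004]), 0.76)]
socket_mouth [(array([0.582, 0.15 , 0.131]), 0.69)]
plug [(array([ 0.513, -0.336,  0.002]), 0.79), (array([ 0.332, -0.32 , -0.001]), 0.76), (array([ 0.418, -0.304, -0.002]), 0.49)]
lever_pad []
ink_tin [(array([ 0.589, -0.212,  0.002]), 0.92)]
jar [(array([ 0.447, -0.201,  0.002]), 0.71)]
ink_knife []
mask 388.4266666666667 244.35555555555555 225 0.71 [104.8356  52.4489  80.6933]
mask 393.88429752066116 277.2314049586777 242 0.67 [107.0868  88.562  130.4256]
mask 401.3076923076923 211.44343891402715 221 0.54 [ 34.6244  87.0995 130.4434]
```

View pics/scene0.png

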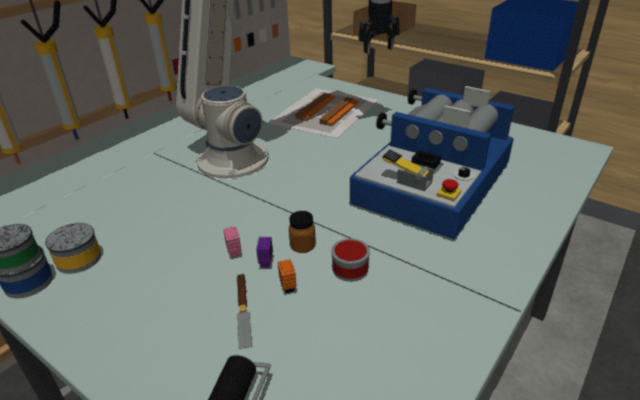

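View pics/top0.png

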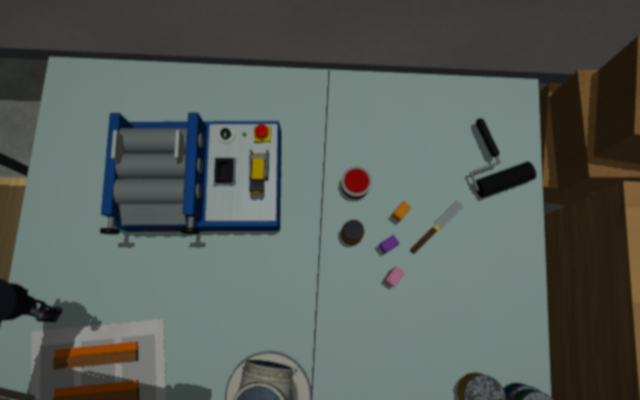

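The scene view shows the orange plug at (287,275), between the tin and the knife. In the top view it is at (401,211). The pink and purple ones are look-alikes. The mill deck is at about (240,175) in the top view, nearly aligned with the world axes. I'll move to look with the wrist camera.

>>> drive_tool --pt "0.83 0.97 -0.5 0 1" --pt "0.83 0.97 -0.5 0 1" --pt "0.83 0.97 -0.5 0 1" --pt "0.83 0.97 -0.5 0 1" --pt "0.83 0.97 0 0 1" --pt "0.83 0.97 0 0 1" --pt "0.83 0.97 0 0 1" --pt "0.83 0.97 0 0 1" --pt "0.83 0.97 0 0 1" --pt "0.83 0.97 0 0 1" --pt "0.83 0.97 0 0 1" --pt "0.83 0.97 0 0 1" --pt "0.83 0.97 0 0 1" --pt "0.83 0.97 0 0 1" --pt "0.83 0.97 0 0 1" --pt "0.83 0.97 0 0 1" --pt "0.83 0.97 0 0 1" --pt "0.83 0.97 0 0 1" --pt "0.83 0.97 0 0 1" --pt "0.83 0.97 0 0 1"

```text
t: 2.9
ee_pos: [0.4465, -0.225, 0.2914]
eef_rot: [-3.079, 0.624, -0.001]
force: [-0.0, 0.6, 0.6]
grip_width: 0.0855
gripper_force: 0.0
```

Run:
```python
from h import *
np.set_printoptions(precision=4,suppress=True)
s=ctrl.sense();f=ctrl.grab_frame("wrist");print(s["ee_pos"],s["eef_rot"],s["joint_pos"],f["tool_from_camera"],f["camera_matrix"])
cv2.imwrite("pics/w1.png",f["img"])
c=cam(f,s);print(proj(c,[.513,-.336,.03]))
for d in ctrl.tip_of(f,"plug"):print(d)
```

```text
[ 0.4465 -0.225   0.2914] [-3.0789  0.6242 -0.0006] [-0.1529  0.144   0.1189 -0.     -1.5453  1.3237] [[ 0.0002 -0.9614 -0.275   0.0697]
 [ 1.      0.0002  0.      0.0014]
 [ 0.     -0.275   0.9614 -0.1422]
 [ 0.      0.      0.      1.    ]] [[282.5843   0.     323.1599]
 [  0.     282.5843 195.9761]
 [  0.       0.       1.    ]]
[379.1493  88.2054]
{'point': [0.3324, -0.3182, 0.0021], 'score': 0.89}
{'point': [0.4182, -0.3038, -0.0023], 'score': 0.59}
```

View pics/w1.png

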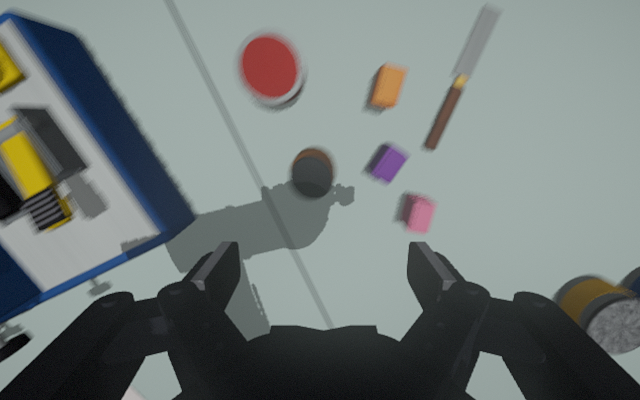

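The wrist view shows the orange plug at (388,86). Its long side leans about 15° to the right of image-up. The knife is to its right at (455,85) and the purple look-alike is below it at (388,162). I'll move closer for a second view.

>>> drive_tool --pt "0.65 0.55 0.3 0 0.7" --pt "0.65 0.55 0.3 0 0.7" --pt "0.65 0.55 0.3 0 0.7" --pt "0.3 0.55 0.3 1 0.7" --pt "0 0 0 1 0.7" --pt "0 0 0 1 0.7" --pt "0 0 0 0 0.7" --pt "0 0 0 0 0.7"

```text
t: 3.8
ee_pos: [0.4828, -0.31, 0.2555]
eef_rot: [-2.973, 1.016, -0.0]
force: [-0.4, 0.0, 0.0]
grip_width: 0.0597
gripper_force: 0.0
```

```bash
cat >> h.py <<'E'
def orange(f):
    hsv=cv2.cvtColor(f["img"],cv2.COLOR_BGR2HSV)
    return cv2.inRange(hsv,(5,140,60),(20,255,255))
E
python3 - <<'E'
from h import *
np.set_printoptions(precision=4,suppress=True)
s=ctrl.sense();f=ctrl.grab_frame("wrist")
print(s["ee_pos"],s["eef_rot"],s["joint_pos"])
cv2.imwrite("pics/w2.png",f["img"])
c=cam(f,s);m=orange(f);n,l,st,ce=cv2.connectedComponentsWithStats(m)
for i in range(1,n):
    if st[i,4]>150:
        print(st[i],ce[i],f["img"][l==i].mean(0))
cv2.imwrite("pics/w2m.png",cv2.resize(f["img"][0:300,200:500],None,fx=2,fy=2,interpolation=cv2.INTER_CUBIC))
for d in ctrl.tip_of(f,"plug"):print(d)
E
```

```text
[ 0.4828 -0.31    0.2555] [-2.9726  1.0163 -0.0004] [-0.2984  0.2977  0.2267 -0.0001 -1.4995  1.2103]
[315 122  24  41 949] [326.5227 142.49  ] [ 74.5353 130.9041 189.1675]
{'point': [0.4189, -0.3003, -0.0003], 'score': 0.96}
{'point': [0.5098, -0.3366, 0.001], 'score': 0.9}
{'point': [0.3306, -0.3157, 0.0], 'score': 0.43}
```

View pics/w2m.png

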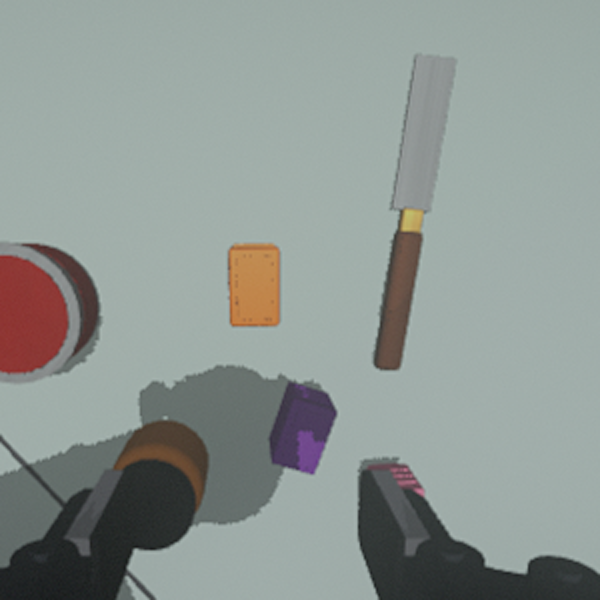

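The crop shows the orange plug upright at full-frame (327,142), now aligned with the tool to within a degree or so. The knife and the purple plug are clear of the finger paths.

Run:
```python
from h import *
np.set_printoptions(precision=4,suppress=True)
s=ctrl.sense();f=ctrl.grab_frame("wrist");c2=cam(f,s)
s1=dict(ee_pos=[ 0.4465,-0.225,0.2914],eef_rot=[-3.0789,0.6242,-0.0006])
c1=cam(f,s1);f1=dict(img=cv2.imread("pics/w1.png"))
obs=[]
for ff,c in((f1,c1),(f,c2)):
    m=orange(ff); m[:, :300]=0;m[200:]=0
    # bright top face only
    v=cv2.cvtColor(ff["img"],cv2.COLOR_BGR2HSV)[...,2]; vals=v[m>0];thr=0.85*np.percentile(vals,70)
    m2=((m>0)&(v>thr)).astype(np.uint8);m2=cv2.morphologyEx(m2,cv2.MORPH_CLOSE,np.ones((5,5)))
    cn=max(cv2.findContours(m2,0,1)[0],key=cv2.contourArea);r=cv2.minAreaRect(cn);print(m.astype(bool).sum(),m2.sum(),r)
    obs.append((c,np.array(r[0])))
    P=[atz(c,b,.062) for b in cv2.boxPoints(r)];e=[P[(i+1)%4]-P[i] for i in range(4)]
    print("ctr",atz(c,r[0],.062),[(round(np.linalg.norm(q)*1e3),round(np.degrees(np.arctan2(q[1],q[0])),1)) for q in e])
print(tri(obs))
T=R.from_rotvec(s["eef_rot"]).as_matrix();print("toolx yaw",np.degrees(np.arctan2(T[1,0],T[0,0])))
X=atz(c2,obs[1][1],.062);print("delta tool mm",T.T@(X-s["ee_pos"])*1e3)
```

```text
734 704 ((387.94989013671875, 86.6805191040039), (20.501522064208984, 35.917808532714844), 15.52410888671875)
ctr [ 0.5106 -0.3401  0.062 ] [(41, np.float64(-36.6)), (25, np.float64(-127.0)), (41, np.float64(144.5)), (26, np.float64(52.5))]
948 935 ((326.5, 142.5), (39.0, 23.0), 90.0)
ctr [ 0.5106 -0.3383  0.062 ] [(26, np.float64(-127.8)), (45, np.float64(143.0)), (27, np.float64(52.2)), (45, np.float64(-38.2))]
(array([ 0.5108, -0.3387,  0.068 ]), [array([-0.1365, -0.1907]), array([0.1953, 0.1473])])
toolx yaw -37.79108531201441
delta tool mm [ 39.2207   5.2643 193.5276]
```

>>> drive_tool --pt "0.65 0.09 0.6 0 0.7" --pt "0.65 0.09 0.8 0 0.7" --pt "0 0 1 0 0.7" --pt "0 0 1 0 0.7" --pt "0 0 1 0 0.7" --pt "0 0 1 0 0.7" --pt "0 0 0.8 0 0.7" --pt "0 0 0.6 0 0.7" --pt "0 0 0.5 0 0.7" --pt "0 0 0.28 0 0.7" --pt "0 0 0 0 0.7"

```text
t: 5.05
ee_pos: [0.5095, -0.3382, 0.0268]
eef_rot: [-2.971, 1.02, 0.003]
force: [-0.5, -0.7, 0.7]
grip_width: 0.0596
gripper_force: 0.0
```

>>> drive_tool --pt "0 0 0 0 0.2" --pt "0 0 0 0 0.2" --pt "0 0 0 0 0.2" --pt "0 0 0 0 0.2" --pt "0 0 0 0 0.2" --pt "0 0 0 0 0.2" --newtons 50

```text
t: 5.65
ee_pos: [0.511, -0.339, 0.0291]
eef_rot: [2.971, -1.02, 0.004]
force: [0.1, 1.5, 5.7]
grip_width: 0.0296
gripper_force: 49.8
```

>>> drive_tool --pt "0 0 -0.4 0 0.2" --pt "0 0 -0.8 0 0.2" --pt "0 0 -1 -0.95 0.2" --pt "0 0 -1 -0.95 0.2" --pt "0 0 -1 -0.95 0.2" --pt "0 0 -1 -0.95 0.2" --pt "0 0 -1 -0.95 0.2" --pt "0 0 -1 -0.95 0.2" --pt "0 0 -1 -0.95 0.2" --pt "0 0 -1 -0.95 0.2" --pt "0 0 0 0 0.2"

```text
t: 6.75
ee_pos: [0.5108, -0.3396, 0.3092]
eef_rot: [3.137, 0.005, 0.011]
force: [0.5, 0.1, -0.7]
grip_width: 0.0294
gripper_force: 49.4
```

>>> drive_tool --pt "0.05 -0.5 0 0 0.2" --pt "0.05 -1 -0.1 0 0.2" --pt "0.05 -1 -0.1 0 0.2" --pt "0.05 -1 -0.1 0 0.2" --pt "0.05 -1 -0.1 0 0.2" --pt "0.05 -1 -0.1 0 0.2" --pt "0.05 -1 -0.1 0 0.2" --pt "0.05 -1 -0.1 0 0.2" --pt "0.05 -1 -0.1 0 0.2" --pt "0.05 -1 -0.1 0 0.2" --pt "0.05 -1 -0.1 0 0.2" --pt "0.05 -1 0 0 0.2" --pt "0.05 -1 0 0 0.2" --pt "0.05 -1 0 0 0.2" --pt "0 -0.6 0 0 0.2" --pt "0 -0.4 0 0 0.2" --pt "0 0 0 0 0.2" --pt "0 0 0 0 0.2"

```text
t: 8.55
ee_pos: [0.5301, 0.0962, 0.3336]
eef_rot: [3.141, 0.003, -0.001]
force: [0.2, 0.3, 0.2]
grip_width: 0.0292
gripper_force: 49.6
```

Run:
```python
from h import *
np.set_printoptions(precision=4,suppress=True)
s=ctrl.sense();f=ctrl.grab_frame("wrist")
print(s["ee_pos"],s["eef_rot"],s["joint_pos"],s["grip_width"])
cv2.imwrite("pics/w3.png",f["img"])
np.save("s3.npy",np.r_[s["ee_pos"],s["eef_rot"]])
for t in ["socket_mouth","lever_pad","mill","plug"]:print(t,[(np.round(d["point"],4),d["score"]) for d in ctrl.tip_of(f,t)])
```

```text
[0.5301 0.0962 0.3336] [ 3.1411  0.0027 -0.0012] [ 0.4703  0.228   0.3287  0.     -1.6723  1.1022] 0.02922910072849693
socket_mouth [(array([0.5877, 0.1492, 0.1263]), 0.9)]
lever_pad [(array([0.5403, 0.0481, 0.1607]), 0.6)]
mill [(array([ 0.585 ,  0.106 , -0.0025]), 0.65)]
plug [(array([0.5276, 0.0952, 0.3065]), 0.82), (array([ 0.422 , -0.3048,  0.0008]), 0.78), (array([ 0.3305, -0.3206,  0.0012]), 0.76)]
```

View pics/w3.png

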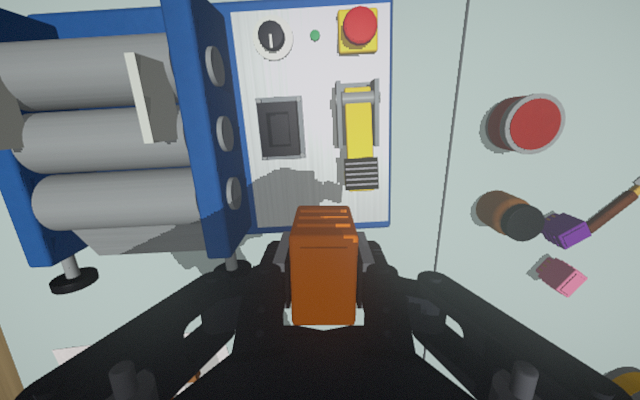

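The view shows the socket at about (281,128) with its hole near (283,128), the lever pad at (361,173), and the plug gripped at the bottom. The mill seems turned by a few degrees, so I'll zoom in to pick corners.

Run:
```python
import cv2
im=cv2.imread("pics/w3.png")[85:200,225:400]
g=cv2.convertScaleAbs(cv2.resize(im,None,fx=4.5,fy=4.5,interpolation=cv2.INTER_CUBIC),alpha=1.6,beta=25)
for i in range(0,175,25): cv2.putText(g,str(225+i),(int(i*4.5),10),0,.35,(0,0,255),1); cv2.line(g,(int(i*4.5),12),(int(i*4.5),18),(0,0,255),1)
for i in range(0,115,25): cv2.putText(g,str(85+i),(0,int(i*4.5)+4),0,.35,(0,0,255),1)
cv2.imwrite("pics/w3c.png",g)
```

```text
(no output)
```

View pics/w3c.png

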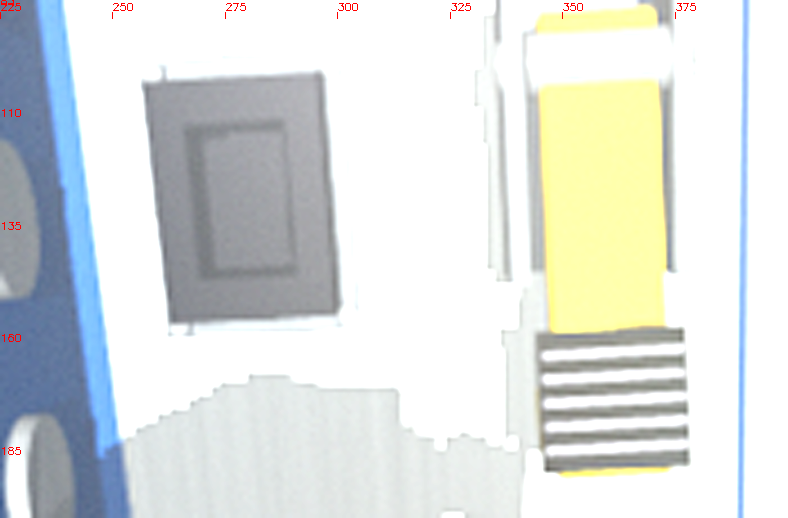

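The zoomed view shows the socket's top-face corners at about (257,103.5), (297,101), (300.5,154) and (262.5,156.5) in the full frame. That puts the mill yaw at about +4 to 5°.

Run:
```python
from h import *
np.set_printoptions(precision=4,suppress=True)
s=ctrl.sense();f=ctrl.grab_frame("wrist");c=cam(f,s)
def fr(p):return (np.array(p)+.5)/4.5-.5+np.array([225,85])
P=np.array([atz(c,fr(p),.126) for p in [(146,84),(323,72),(341,311),(170,322)]]);print(P,P.mean(0))
H=np.array([atz(c,fr(p),.126) for p in [(186,123),(283,120),(296,272),(205,278)]]);print("hole",H.mean(0))
def ang(v):return np.degrees(np.arctan2(v[1],v[0]))
print(ang(P[1]-P[2]),ang(P[0]-P[3]),ang(P[0]-P[1])-90,ang(P[3]-P[2])-90,[np.linalg.norm(P[i]-P[i-1]) for i in range(4)])
# plug pose in hand: orange hood top/front edges
m=orange(f);cv2.imwrite("pics/m.png",m)
```

```text
[[0.6131 0.1725 0.126 ]
 [0.6161 0.126  0.126 ]
 [0.5538 0.1227 0.126 ]
 [0.5507 0.1698 0.126 ]] [0.5834 0.1478 0.126 ]
hole [0.5836 0.1484 0.126 ]
3.0934432935968776 2.4298006717761713 3.7116710606870953 3.706843676968859 [np.float64(0.06236005725799199), np.float64(0.04652037505737597), np.float64(0.06235206095818682), np.float64(0.04724265905160674)]
```

>>> drive_tool --pt "0 -0.45 0.3 0 0.2" --pt "0 -0.45 0.3 -0.3 0.2" --pt "0 -0.45 0.3 -0.34 0.2" --pt "0 -0.38 0.3 0 0.2" --pt "0 0 0 0 0.2" --pt "0 0 0 0 0.2"

```text
t: 9.45
ee_pos: [0.5293, 0.1486, 0.2976]
eef_rot: [3.139, 0.092, -0.001]
force: [0.5, -0.3, -0.1]
grip_width: 0.0297
gripper_force: 49.6
```

Run:
```python
from h import *
np.set_printoptions(precision=4,suppress=True)
s=ctrl.sense();f=ctrl.grab_frame("wrist");c=cam(f,s);print(s["ee_pos"],s["eef_rot"])
cv2.imwrite("pics/w4.png",f["img"])
q=[proj(c,p) for p in [[0.6131,0.1725,.126],[.6161,.126,.126],[.5538,.1227,.126],[.5507,.1698,.126]]];print(np.array(q))
x0,y0=np.min(q,0).astype(int)-12;x1,y1=np.max(q,0).astype(int)+12
x0=max(x0,0);y0=max(y0,0)
g=cv2.cvtColor(f["img"][y0:y1,x0:x1],cv2.COLOR_BGR2GRAY)
g=cv2.convertScaleAbs(cv2.resize(g,None,fx=6,fy=6,interpolation=cv2.INTER_CUBIC),alpha=1.6,beta=20)
print(x0,y0,g.shape);cv2.imwrite("pics/w4c.png",g)
print([(np.round(d["point"],4),d["score"]) for d in ctrl.tip_of(f,"socket_mouth")])
```

```text
[0.5293 0.1486 0.2976] [ 3.1395  0.0916 -0.0008]
[[303.9142  99.253 ]
 [348.2221  98.979 ]
 [346.5367 158.1963]
 [304.1083 158.5037]]
291 86 (504, 414)
[(array([0.5835, 0.1478, 0.1251]), 0.94)]
```

View pics/w4c.png

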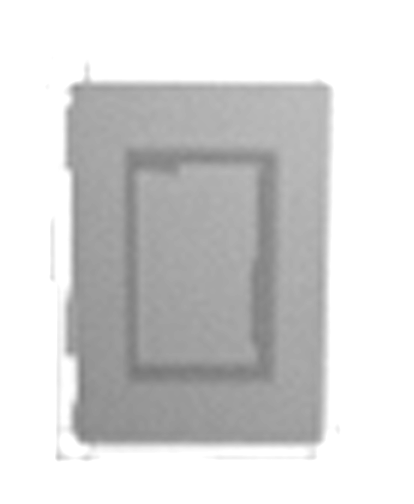

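The zoomed view shows the socket mouth centred at about full-frame (324.2,129.8). Its edges are symmetric about the vertical, so the yaw is aligned.

Run:
```python
from h import *
np.set_printoptions(precision=4,suppress=True)
s=ctrl.sense();f=ctrl.grab_frame("wrist");c4=cam(f,s)
a=np.load("s3.npy");c3=cam(f,dict(ee_pos=a[:3],eef_rot=a[3:]))
def fr(p):return (np.array(p)+.5)/4.5-.5+np.array([225,85])
h3=np.mean([fr(p) for p in [(146,84),(323,72),(341,311),(170,322)]],0)
print(tri([(c3,h3),(c4,np.array([324.2,129.8]))]))
X=atz(c4,[324.2,129.8],.126)
T=R.from_rotvec(s["eef_rot"]).as_matrix();print(X,"delta tool mm",T.T@(X-s["ee_pos"])*1e3)
# plug in hand: hood centre at its top front edge; expected projection of hood corners if centred on TCP
for x,y,z in [(23,15,-33),(23,-15,-33),(-23,15,-33),(-23,-15,-33),(23,15,11),(23,-15,11),(18,11,29),(18,-11,29)]:
    print((x,y,z),proj(c4,s["ee_pos"]+T@np.array([x,y,z])/1e3))
```

```text
(array([0.5834, 0.149 , 0.121 ]), [array([-0.0007, -0.0378]), array([-0.003 ,  0.0418])])
[0.5836 0.149  0.126 ] delta tool mm [ 53.8114   2.3111 172.4386]
(23, 15, -33) [356.2147 230.319 ]
(23, -15, -33) [284.1437 230.3001]
(-23, 15, -33) [352.9881 322.9215]
(-23, -15, -33) [287.9142 322.9   ]
(23, 15, 11) [347.4913 199.8583]
(23, -15, 11) [294.4841 199.8455]
(18, 11, 29) [338.6238 199.2263]
(18, -11, 29) [303.8175 199.2179]
```

Run:
```python
import cv2
im=cv2.imread("pics/w4.png")[180:390,250:400]
cv2.imwrite("pics/w4p.png",cv2.resize(im,None,fx=2.8,fy=2.8,interpolation=cv2.INTER_CUBIC))
```

```text
(no output)
```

View pics/w4p.png

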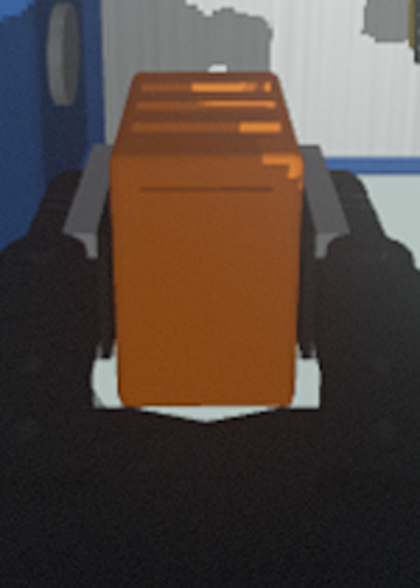

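In this crop the plug is held straight. It sits about 1.5 mm to tool +y and 1 to 2 mm to -x of the nominal position, which I'll allow for. Now moving above the mouth.

>>> drive_tool --pt "0.5 0.03 0 0 0.2" --pt "0.5 0 0 0 0.2" --pt "0.5 0 0.3 0 0.2" --pt "0.33 0 0.6 0 0.2" --pt "0 0 0.8 0 0.2" --pt "0 0 0.8 0 0.2" --pt "0 0 0.8 0 0.2" --pt "0 0 0.6 0 0.2" --pt "0 0 0.4 0 0.2" --pt "0 0 0.2 0 0.2" --pt "0 0 0 0 0.2" --pt "0 0 0 0 0.2"

```text
t: 10.8
ee_pos: [0.5849, 0.1506, 0.164]
eef_rot: [-3.14, -0.09, -0.003]
force: [0.0, 0.2, -0.4]
grip_width: 0.0296
gripper_force: 49.5
```

>>> drive_tool --pt "0 0 0.1 0 0.2" --pt "0 0 0.1 0 0.2" --pt "0 0 0.1 0 0.2" --pt "0 0 0 0 0.2"

```text
t: 11.2
ee_pos: [0.584, 0.1505, 0.1533]
eef_rot: [3.14, 0.09, -0.001]
force: [0.5, 0.4, -0.5]
grip_width: 0.0296
gripper_force: 49.5
```

>>> drive_tool --pt "0 0 0.1 0 0.2" --pt "0 0 0.1 0 0.2" --pt "0 0 0 0 0.2"

```text
t: 11.5
ee_pos: [0.5839, 0.1505, 0.1472]
eef_rot: [3.14, 0.09, -0.002]
force: [-0.1, 0.9, -1.4]
grip_width: 0.0298
gripper_force: 49.5
```

>>> drive_tool --pt "0 0 0.1 0 0.2" --pt "0 0 0 0 0.2"

```text
t: 11.7
ee_pos: [0.5841, 0.1505, 0.1444]
eef_rot: [3.14, 0.09, -0.001]
force: [-0.3, -0.3, -1.0]
grip_width: 0.0294
gripper_force: 49.5
```

Going in freely, with the bottom about 10 mm deep. Continuing home.

>>> drive_tool --pt "0 0 0.1 0 0.2" --pt "0 0 0.1 0 0.2" --pt "0 0 0 0 0.2"

```text
t: 12.0
ee_pos: [0.5839, 0.1505, 0.1382]
eef_rot: [3.14, 0.09, -0.002]
force: [0.1, 0.4, -1.3]
grip_width: 0.0296
gripper_force: 49.5
```

>>> drive_tool --pt "0 0 0.08 0 0.2" --pt "0 0 0 0 0.2"

```text
t: 12.2
ee_pos: [0.5846, 0.1506, 0.1371]
eef_rot: [-3.14, -0.091, -0.002]
force: [-1.5, 0.5, 1.7]
grip_width: 0.0291
gripper_force: 49.8
```

>>> drive_tool --pt "0 0 0.08 0 0.2" --pt "0 0 0.05 0 0.2" --pt "0 0 0 0 0.2"

```text
t: 12.5
ee_pos: [0.5847, 0.1506, 0.137]
eef_rot: [-3.14, -0.092, -0.006]
force: [-9.5, 0.1, 20.5]
grip_width: 0.0292
gripper_force: 52.4
```

Firm stop at z = 0.137, which is the expected home height. Releasing and rising.

>>> drive_tool --pt "0 0 0 0 0.55" --pt "0 0 0 0 0.55" --pt "0 0 0 0 0.55" --pt "0 0 -0.5 0 0.55" --pt "0 0 -1 0 0.55" --pt "0 0 -1 0 0.55" --pt "0 0 -1 0 0.55" --pt "0 0 -1 0 0.55" --pt "-0.8 0.5 -0.5 0 0.3" --pt "-0.8 1 0 0 0" --pt "-0.8 1 0 0 0" --pt "-0.8 0.5 0 0 0" --pt "0 0 0 0 0" --pt "0 0 0 0 0"

```text
t: 13.9
ee_pos: [0.4935, 0.0554, 0.2825]
eef_rot: [-3.139, -0.09, -0.001]
force: [0.0, 0.3, 0.4]
grip_width: -0.0003
gripper_force: 0.0
```

Run:
```python
from h import *
np.set_printoptions(precision=4,suppress=True)
s=ctrl.sense();f=ctrl.grab_frame("wrist");print(s["ee_pos"],s["eef_rot"])
cv2.imwrite("pics/w5.png",f["img"])
np.save("s5.npy",np.r_[s["ee_pos"],s["eef_rot"]])
T=R.from_rotvec(s["eef_rot"]).as_matrix()
for n in ("lever_pad","plug"):
  for d in ctrl.tip_of(f,n):print(n,np.array(d["point"]),d["score"],"tool",T.T@(np.array(d["point"])-s["ee_pos"])*1e3)
a=np.radians(3.3);M=np.array([[np.cos(a),-np.sin(a)],[np.sin(a),np.cos(a)]])
sock=np.array([.5838,.1497]);print("pad by model",sock+M@np.array([30-86,-95])/1e3)
```

```text
[0.4935 0.0554 0.2825] [-3.1393 -0.0898 -0.0005]
lever_pad [0.5371 0.053  0.1596] 0.72 tool [ 43.366    5.0134 122.9116]
plug [ 0.3315 -0.3172  0.0022] 0.83 tool [-183.1235  363.0051  279.8784]
plug [0.5833 0.1493 0.1119] 0.64 tool [ 94.9803 -88.4401 170.7221]
plug [ 0.418  -0.3052  0.0018] 0.56 tool [-96.079  355.9716 280.3164]
pad by model [0.5334 0.0516]
```

View pics/w5.png

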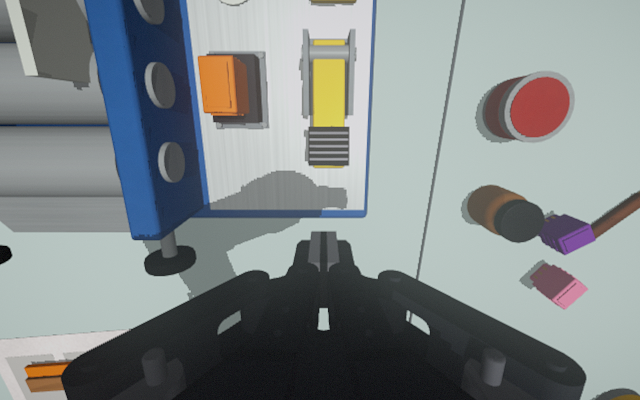

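The view shows the plug seated in the socket at (222,85). The lever is free, with its pad centred near (329,147). The pad is about 41 mm ahead and 5 mm to tool +y. Moving over it.

>>> drive_tool --pt "0.5 0.1 0.3 0 0" --pt "0.5 0.07 0.6 0 0" --pt "0.37 0 0.8 0 0" --pt "0 0 0.8 0 0" --pt "0 0 0.7 0 0" --pt "0 0 0.4 0 0" --pt "0 0 0.22 0 0" --pt "0 0 0 0 0" --pt "0 0 0 0 0"

```text
t: 14.95
ee_pos: [0.5356, 0.0527, 0.1689]
eef_rot: [-3.14, -0.091, -0.003]
force: [0.7, -0.1, -0.7]
grip_width: 0.0001
gripper_force: 0.0
```

>>> drive_tool --pt "0 0 0.1 0 0" --pt "0 0 0.1 0 0" --pt "0 0 0.1 0 0" --pt "0 0 0 0 0" --pt "0 0 0 0 0"

```text
t: 15.45
ee_pos: [0.535, 0.0524, 0.1593]
eef_rot: [3.14, 0.09, 0.001]
force: [-0.9, -0.0, 2.5]
grip_width: 0.0
gripper_force: 0.9
```

>>> drive_tool --pt "0 0 0.1 0 0" --pt "0 0 0.1 0 0" --pt "0 0 0.1 0 0" --pt "0 0 0.08 0 0" --pt "0 0 0 0 0" --pt "0 0 0 0 0"

```text
t: 16.05
ee_pos: [0.5348, 0.0524, 0.1476]
eef_rot: [3.14, 0.09, -0.001]
force: [-2.0, 0.4, 5.5]
grip_width: -0.0002
gripper_force: 2.2
```

>>> drive_tool --pt "0 0 0.05 0 0" --pt "0 0 0.05 0 0" --pt "0 0 0 0 0" --pt "0 0 0 0 0"

```text
t: 16.45
ee_pos: [0.5348, 0.0524, 0.1447]
eef_rot: [3.14, 0.09, -0.0]
force: [-3.0, 0.1, 5.6]
grip_width: 0.0004
gripper_force: 2.6
```

>>> drive_tool --pt "0 0 0.05 0 0" --pt "0 0 0.02 0 0" --pt "0 0 0 0 0" --pt "0 0 0 0 0"

```text
t: 16.85
ee_pos: [0.5349, 0.0524, 0.143]
eef_rot: [3.14, 0.09, 0.0]
force: [-4.2, -0.1, 7.5]
grip_width: -0.0
gripper_force: 3.5
```

At z = 0.143 with 7.5 N, the lever is at the middle position, past the first-stage spring and below the trip step. Holding for over two seconds.

>>> drive_tool --pt "0 0 0 0 0" --pt "0 0 0 0 0" --pt "0 0 0 0 0" --pt "0 0 0 0 0" --pt "0 0 0 0 0" --pt "0 0 0 0 0" --pt "0 0 0 0 0" --pt "0 0 0 0 0" --pt "0 0 0 0 0" --pt "0 0 0 0 0" --pt "0 0 0 0 0" --pt "0 0 0 0 0" --pt "0 0 0 0 0" --pt "0 0 0 0 0" --pt "0 0 0 0 0" --pt "0 0 0 0 0" --pt "0 0 0 0 0" --pt "0 0 0 0 0" --pt "0 0 0 0 0" --pt "0 0 0 0 0"

```text
t: 18.85
ee_pos: [0.5349, 0.0524, 0.143]
eef_rot: [3.14, 0.09, 0.0]
force: [-3.3, -0.8, 6.8]
grip_width: 0.0002
gripper_force: 3.5
```

>>> drive_tool --pt "0 0 0 0 0" --pt "0 0 0 0 0" --pt "0 0 0 0 0" --pt "0 0 0 0 0" --pt "0 0 0 0 0" --pt "0 0 0 0 0"

```text
t: 19.45
ee_pos: [0.5349, 0.0524, 0.143]
eef_rot: [3.14, 0.09, 0.0]
force: [-4.8, -0.4, 7.6]
grip_width: -0.0
gripper_force: 3.5
```

Run:
```python
from h import *
f=ctrl.grab_frame("scene")
cv2.imwrite("pics/end.png",cv2.resize(f["img"][100:240,340:520],None,fx=4,fy=4,interpolation=cv2.INTER_CUBIC))
s=ctrl.sense();print(s["t"],s["ee_pos"],s["force"])
```

```text
19.5 [0.53487852 0.05238189 0.14299855] [-4.31006088 -0.30312192  7.44347966]
```

View pics/end.png

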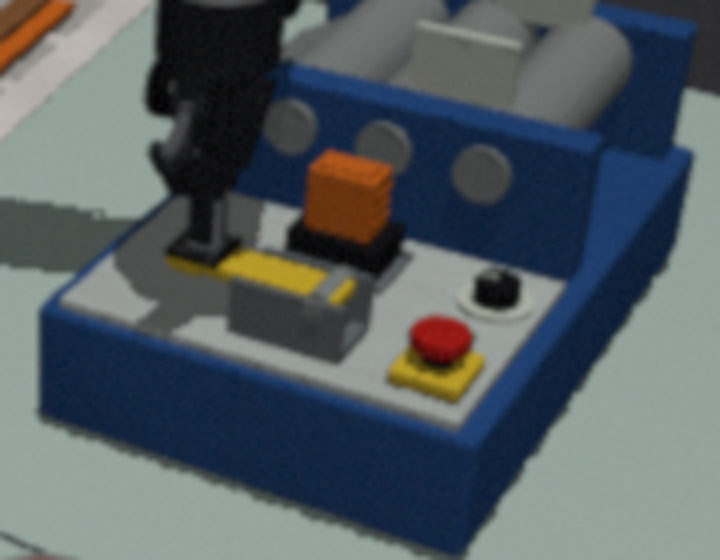

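The final view shows the plug's hood resting on the socket at (347,205) in the crop, and the lever level with its guards under the fingertips at (205,245). Handing in.

```bash
python3 -c "
from bench import ctrl
print(ctrl.hand_in())"
```

```text
the job is handed in; nothing more can be done
None
```

The job is handed in at 19.5 s: the orange plug is fully home in the socket and released, and the lever was held level for over 2 s at about 7 N and is still held there. The tin, jar and knife were not touched.

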